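Stroke the folding pegs of a drying rack flat

ROBOT

A 6-joint arm with a two-finger parallel gripper is mounted at the origin on a cart in front of the work surface, level with it; the furniture and walls round the work are solid. World frame = base frame: x ahead of the robot, y to its left, z up, the work surface at z = 0. Lengths are in m, angles in rad, forces in N, time in s.
With the tool pointing down it reaches from about 0.25 to 0.85 m from the base axis. Payload 12.5 kg.
Tool frame: the origin (TCP) lies between the finger pads; the fingertips stand 17 mm ahead of it and the grasp point (between the pads) lies 2 mm behind it; z points along the fingers, y is the direction in which the jaws open and shut (so a half turn about z gives the same grasp; the last joint's range is limited). The gripper opens to 93 mm and grips with 3 to 60 N. Pads are 15 mm wide; open, the fingers measure 128 mm over their backs; the gripper's body (75 mm by 188 mm) begins 65 mm behind the grasp point.
Start: joints at [1.117, 0.351, 1.652, -0, 1.139, -0.085], TCP at [0.198, 0.513, 0.202] pointing down, gripper open.
Joint ranges: [-2.75, 2.75], [-0.79, 2.1], [0.01, 2.65], [-1.57, 4.71], [0.07, 3.14], [-2.87, 2.87]. Speed limits (rad/s): [2.22, 2.22, 2.79, 3.14, 3.14, 3.14].

INTERFACE

Orientations are given as a unit quaternion [w, x, y, z].
In Python, from plant import ctrl, imaging gives the robot as it stands. Calls block until the motion is done:
- ctrl.move_ptp(position, orientation): joint-space move of the TCP to a pose.
- ctrl.movel(position, ori=None, vel=0.15): straight line of the TCP; ori=None keeps the orientation; vel is the mean speed in m/s.
- ctrl.move_j(angles): joint-space move.
- ctrl.ungrasp() and ctrl.clamp(f_grip=None): open the fingers fully, or close them until they stop; f_grip is the grip in N (None keeps the last).
- ctrl.wait(seconds).
- ctrl.ik(position, orientation): joint angles nearest the present ones, or None.
- ctrl.get_obs(): the state.
- imaging.read_camera(name): name is "scene" or "top" or "wrist"; returns a dict with "img" (384x512x3 uint8, blue, green, red), "intrinsics" (3x3 intrinsics, pixels), "dist_coeffs" ([k1, k2, p1, p2, k3] as OpenCV has them; the pictures are not rectified), "rvec" (rotation vector, rad) and "tvec" (3), from world to camera coordinates, as OpenCV has them. Camera axes: x right, y down, z forward; pixel columns grow to the right and rows downward; lengths in m; the calibration is good to about 2 mm. A picture is of the moment at which its call begins. There is no depth.
A pose or a line that the arm cannot do raises ctrl.IKError and nothing moves.
- ctrl.sign_off(): hands the job in, once; it reports no verdict.
Trained networks look in the newest picture that a camera, given by its name, has taken for a name from the list of things; names that differ only in an ending like _2 or _b are one class to them, and where a whole thing is asked for, a point or a joint stands for the part that bears it (a point fixed in the world has none). Each returns a list of dicts, best first, with "conf" (0 to 1); they miss things now and then, are a little off and sometimes report something else, mostly with a low value. They report only what shows in the picture. A call takes as long as a camera call.
- imaging.find_in(camera, thing): "bbox" ([left, top, right, bottom] in pixels, round what is visible of it).
The state is a dict: "time": time; "q": joint angles; "qvel": joint speeds; "joint_torque": joint torques, N m; "ee_pos": TCP position; "tool_rot": TCP orientation; "contact_force": force on the tool from outside, world axes, zero at the start; "ft_torque": the same for the moment, N m; "finger_gap": finger opening in m.
Only numpy, scipy, OpenCV 4.12 (cv2) and the standard library are available. Lean on these libraries where they do the work, as an engineer would, in place of code of your own. Each camera call takes 0.05 s, during which the arm holds its last target.

TASK

Make the bow-shaped wooden drying rack ready to be put away: stroke with your fingertips along its curved row of five pegs, towards the end with the round hanging eye, so that every peg tips over and lies flat along the rack. Touch lightly, do not grip, lift or shift the rack, leave the things standing and lying around it where they are, and finish clear of everything.

Things in the scene. Friction and masses are not known exactly. Their poses are not given: they have to be found in the camera images.
- rack: Bow-shaped drying rack of reddish-brown wood, loose, 0.9 kg; a bent strip 42 mm wide with its top at z = 24 mm, with five pegs in a row on its centre line, an arc of radius 170 mm. Origin under the middle of the strip at table height, z up; x points to the arc's centre (the hollow side), y along the bow to its plain round end at (56, 126) mm. Hinge cheeks reach z = 42 mm, a peg lying flat 50 mm
- eye (a point): centre of the round hanging eye at the other end of the rack: a ring of 42 mm outside and 22 mm inside diameter, its top (where this point lies) 24 mm above the table
- foot_1 (a point): hinge axis of peg 1 of 5, 36 mm above the table (peg 1 is farthest from the hanging eye, peg 5 nearest to it; about 56 mm from one to the next)
- foot_2 (a point): hinge axis of peg 2 of 5, 36 mm above the table (peg 1 is farthest from the hanging eye, peg 5 nearest to it; about 56 mm from one to the next)
- foot_3 (a point): hinge axis of peg 3 of 5, 36 mm above the table (peg 1 is farthest from the hanging eye, peg 5 nearest to it; about 56 mm from one to the next)
- foot_4 (a point): hinge axis of peg 4 of 5, 36 mm above the table (peg 1 is farthest from the hanging eye, peg 5 nearest to it; about 56 mm from one to the next)
- foot_5 (a point): hinge axis of peg 5 of 5, 36 mm above the table (peg 1 is farthest from the hanging eye, peg 5 nearest to it; about 56 mm from one to the next)
- peg_1 (a joint): tilt of peg 1, rad: 0 upright, growing towards the hanging eye, 1.47 flat (stop), -0.35 the other stop. Light wooden rod, 11 mm diameter, with a 16 mm ball at its free end 53 mm from the hinge (89 mm above the table when upright). Stays put near upright; past about 1 rad it drops flat by itself; a fraction of a newton tips it
- peg_2 (a joint): tilt of peg 2, rad: 0 upright, growing towards the hanging eye, 1.47 flat (stop), -0.35 the other stop. Light wooden rod, 11 mm diameter, with a 16 mm ball at its free end 53 mm from the hinge (89 mm above the table when upright). Stays put near upright; past about 1 rad it drops flat by itself; a fraction of a newton tips it
- peg_3 (a joint): tilt of peg 3, rad: 0 upright, growing towards the hanging eye, 1.47 flat (stop), -0.35 the other stop. Light wooden rod, 11 mm diameter, with a 16 mm ball at its free end 53 mm from the hinge (89 mm above the table when upright). Stays put near upright; past about 1 rad it drops flat by itself; a fraction of a newton tips it
- peg_4 (a joint): tilt of peg 4, rad: 0 upright, growing towards the hanging eye, 1.47 flat (stop), -0.35 the other stop. Light wooden rod, 11 mm diameter, with a 16 mm ball at its free end 53 mm from the hinge (89 mm above the table when upright). Stays put near upright; past about 1 rad it drops flat by itself; a fraction of a newton tips it
- peg_5 (a joint): tilt of peg 5, rad: 0 upright, growing towards the hanging eye, 1.47 flat (stop), -0.35 the other stop. Light wooden rod, 11 mm diameter, with a 16 mm ball at its free end 53 mm from the hinge (89 mm above the table when upright). Stays put near upright; past about 1 rad it drops flat by itself; a fraction of a newton tips it
- pot: screw pot with pale lid, 60 mm diameter, 52 mm high, standing in the hollow of the bow; origin at the centre of its underside; leave alone
- cup: thin clear mixing cup, 70 mm diameter, 81 mm high, near the rack's plain end; origin at the centre of its underside; leave alone
- marker: white marker pen with a dark cap, 17 x 135 x 16 mm, lying along its y axis on the robot's side of the rack; origin at the centre of its underside; leave alone
- cone: cone of pale thread, 60 mm diameter, 82 mm high, standing beyond the pot; origin at the centre of its underside; leave alone
- tape: roll of tape, 100 mm diameter, 25 mm high, lying flat to the right of the rack; origin at the centre of its underside; leave alone

How it is judged:
By the outcome, as a careful person would: the job done as asked, in the order asked, and still so for the second after the job is handed in, with the robot touching nothing.
It also fails if it takes over 40 s, if anything falls off the work surface, if the arm or the gripper's body presses on something with over 40 N, if the wrist force passes 120 N, or if a joint passes its speed limit or range.

## Working session

There is one attempt and no reset: what is moved stays moved. The work goes in short steps, each a Python script; the robot and the scene stay as the last script left them, time stands still between calls to the robot, and variables do not carry over. Pictures are saved under pics/ and viewed, and the job is handed in when it is done.

```bash
ls; mkdir -p pics
python3 - <<'E'
from plant import ctrl, imaging
import cv2
for c in ["scene","top","wrist"]:
    r=imaging.read_camera(c); cv2.imwrite(f"pics/{c}0.png",r["img"])
    print(c,r["rvec"],r["tvec"],r["intrinsics"],r["dist_coeffs"])
    for t in ["rack","eye","foot_1","peg_1","pot","cup","marker","cone","tape"]:
        print(t,[([round(v) for v in d["bbox"]],round(d["conf"],2)) for d in imaging.find_in(c,t)])
o=ctrl.get_obs();print(o["time"],o["ee_pos"],o["tool_rot"],o["finger_gap"],o["contact_force"])
E
```

```text
pics
scene [ 2.16461125 -0.8675169   0.39962877] [-0.32421944  0.34528324  0.5829285 ] [[370.3185966    0.         256.42335464]
 [  0.         370.3185966  191.84710762]
 [  0.           0.           1.        ]] [-0.02512879  0.          0.          0.          0.        ]
rack [([205, 146, 300, 218], 0.93), ([236, 158, 260, 182], 0.28)]
eye [([209, 140, 300, 217], 0.87), ([166, 141, 194, 177], 0.31)]
foot_1 [([207, 144, 301, 219], 0.89)]
peg_1 [([222, 171, 230, 184], 0.6), ([210, 143, 212, 152], 0.44), ([207, 141, 301, 221], 0.21)]
pot [([239, 160, 262, 184], 0.62)]
cup [([169, 141, 196, 178], 0.92)]
marker [([188, 185, 213, 222], 0.59), ([275, 285, 330, 342], 0.53)]
cone [([251, 134, 269, 163], 0.89)]
tape [([276, 282, 330, 342], 0.74), ([187, 187, 214, 220], 0.62), ([210, 142, 300, 218], 0.41), ([210, 144, 216, 153], 0.3), ([250, 133, 270, 164], 0.26)]
top [ 2.02525033 -2.20770471  0.22359478] [0.16718933 0.54141966 1.11222302] [[486.31177518   0.         253.1232855 ]
 [  0.         486.31177518 193.41152361]
 [  0.           0.           1.        ]] [-0.16477978  0.          
[... 349 characters left out ...]
231, 187], 0.57)]
cup [([141, 206, 170, 237], 0.97)]
marker [([190, 235, 248, 249], 0.68)]
cone [([187, 128, 213, 159], 0.56), ([161, 163, 296, 218], 0.45)]
tape [([353, 224, 397, 266], 0.55)]
wrist [-2.40198585 -1.6463191  -0.22364928] [-0.55132493 -0.03088353  0.38976645] [[335.65102918   0.         253.58892213]
 [  0.         335.65102918 195.73533912]
 [  0.           0.           1.        ]] [-0.09161195  0.          0.          0.          0.        ]
rack []
eye []
foot_1 []
peg_1 []
pot []
cup []
marker []
cone []
tape []
1.5 [0.19823497 0.51301741 0.20222292] [-8.04651948e-06  1.83361257e-01  9.83045599e-01 -1.21374991e-05] 0.09327198117658084 [-0.00806911  0.38537895  0.8958041 ]
```

Run:
```python
import cv2
a=cv2.imread("pics/top0.png")[115:275,120:320];cv2.imwrite("pics/topc.png",cv2.resize(a,None,fx=3.9,fy=3.7,interpolation=cv2.INTER_CUBIC))
a=cv2.imread("pics/scene0.png")[115:245,150:320];cv2.imwrite("pics/scenec.png",cv2.resize(a,None,fx=4.5,fy=4.5,interpolation=cv2.INTER_CUBIC))
```

```text
(no output)
```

View pics/topc.png

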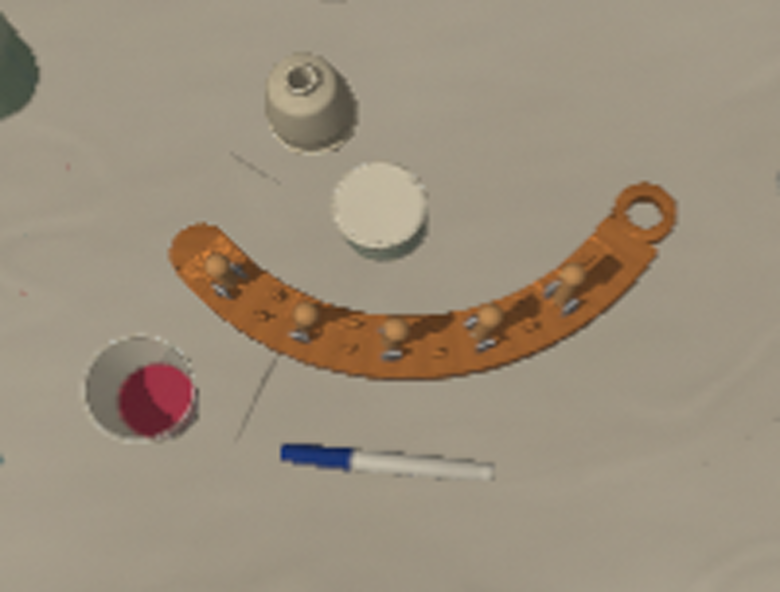

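View pics/scenec.png

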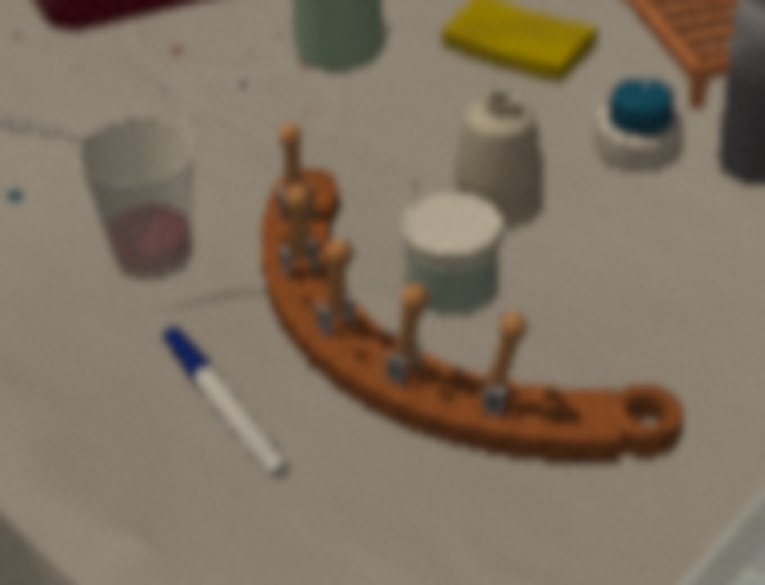

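View pics/top0.png

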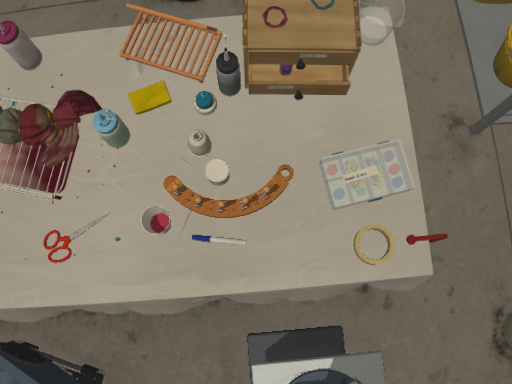

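```bash
cat > h.py <<'E'
import numpy as np, cv2
from plant import ctrl, imaging
def und(r,p):
    return cv2.undistortPoints(np.array(p,float).reshape(-1,1,2),r["intrinsics"],r["dist_coeffs"]).reshape(-1,2)
def back(r,p,z):
    R=cv2.Rodrigues(np.array(r["rvec"],float))[0];t=np.array(r["tvec"],float).reshape(3);c=-R.T@t
    d=np.c_[und(r,p),np.ones(len(p))]@R
    return c+d*((z-c[2])/d[:,2])[:,None]
def proj(r,P):
    return cv2.projectPoints(np.array(P,float).reshape(-1,1,3),np.array(r["rvec"],float),np.array(r["tvec"],float),r["intrinsics"],r["dist_coeffs"])[0].reshape(-1,2)
E
python3 - <<'E'
from h import *
from scipy.optimize import least_squares
np.set_printoptions(precision=4,suppress=True)
T=imaging.read_camera("top");S=imaging.read_camera("scene")
bt=[(175.6,186.6),(198.2,200.1),(221.5,204.2),(245.4,201.2),(266.7,189.3)];et=[(285.4,172.6)]
bs=[(214.4,144.6),(216.4,158.3),(225.1,170.6),(242,180.6),(264,187)];es=[(294,205.7)]
for r,b,e in((T,bt,et),(S,bs,es)):
    print(back(r,b,.081));print(back(r,e,.024))
def model(p):
    x,y,a,fe,f0=p[:5]
    f=f0+np.array([2,1,0,-1,-2])*.056/.17
    L=lambda f:np.c_[.17-.17*np.cos(f),.17*np.sin(f)]
    R=np.array([[np.cos(a),-np.sin(a)],[np.sin(a),np.cos(a)]])
    feet=L(f)@R.T+[x,y]
    tn=np.c_[-np.sin(f),-np.cos(f)]@R.T
    eye=L(np.array([fe]))@R.T+[x,y]
    end=np.array([[.056,.126]])@R.T+[x,y]
    return feet,tn,eye,end
def pts(p):
    feet,tn,eye,end=model(p); t=p[5:10]
    balls=np.c_[feet+tn*(.053*np.sin(t))[:,None],.036+.053*np.cos(t)]
    return np.r_[balls,np.c_[eye,.024]]
def res(p):
    P=pts(p)
    return np.r_[(proj(T,P)-(bt+et)).ravel(),(proj(S,P)-(bs+es)).ravel(),p[5:10]*3, p[4]*20]
p0=np.r_[.5,.05,0,-1,0,np.zeros(5)]
s=least_squares(res,p0);p=s.x
print(p,np.round(s.fun,1));m=model(p)
for v in m:print(v)
np.save("p.npy",p)
# objects & overlay
print("marker",back(T,[(192,237),(246,242.5)],.012)[:,:2])
print("pot",back(T,[(218.5,170.5)],.052),"cup",back(T,[(155.5,221.5)],.04),"cone",back(T,[(198,140)],.05))
f=np.linspace(-1,.834,60);x,y,a=p[:3];R=np.array([[np.cos(a),-np.sin(a)],[np.sin(a),np.cos(a)]])
for n,r,(u0,v0,w,h,k) in(("t",T,(120,115,200,160,3.7)),("s",S,(150,115,170,130,4.5))):
    im=cv2.resize(r["img"][v0:v0+h,u0:u0+w],None,fx=k,fy=k,interpolation=cv2.INTER_CUBIC)
    P=[]
    for q in(.149,.191):P.append(np.c_[np.c_[.17-q*np.cos(f),q*np.sin(f)]@R.T+[x,y],f*0+.024])
    P+= [np.c_[m[0],np.full(5,.036)],np.c_[m[2],[.024]],np.c_[m[3],[.024]]]
    for q in P:
        for u,v in (proj(r,q)+.5-[u0,v0])*k: cv2.circle(im,(int(u),int(v)),2,(255,255,0),-1)
    cv2.imwrite(f"pics/ov_{n}.png",im)
E
```

```text
[[0.5806 0.3015 0.081 ]
 [0.5436 0.2501 0.081 ]
 [0.5292 0.1963 0.081 ]
 [0.5315 0.14   0.081 ]
 [0.5556 0.0878 0.081 ]]
[[0.6059 0.0348 0.024 ]]
[[0.5823 0.3014 0.081 ]
 [0.5471 0.2499 0.081 ]
 [0.5306 0.1959 0.081 ]
 [0.535  0.1391 0.081 ]
 [0.5568 0.0865 0.081 ]]
[[0.6082 0.0328 0.024 ]]
[ 0.5336  0.2155 -0.2268 -1.2268  0.      0.3037  0.4177  0.4117  0.4183
  0.4303] [ 0.8 -0.1  0.4 -0.3  0.5 -0.2  0.6 -0.7  0.8  0.2  0.2 -0.6 -0.4 -0.9
 -0.9 -0.3 -0.3 -0.6 -0.7 -0.5 -0.6 -0.4 -0.6 -0.1  0.9  1.3  1.2  1.3
  1.3  0. ]
[[0.5917 0.3089]
 [0.5549 0.267 ]
 [0.5336 0.2155]
 [0.5302 0.1598]
 [0.5449 0.1061]]
[[-0.7743 -0.6328]
 [-0.528  -0.8493]
 [-0.2248 -0.9744]
 [ 0.1025 -0.9947]
 [ 0.4187 -0.9081]]
[[0.6074 0.0342]]
[[0.6165 0.3257]]
marker [[0.4667 0.2782]
 [0.4421 0.1471]]
pot [[0.6184 0.199  0.052 ]] cup [[0.5081 0.3612 0.04  ]] cone [[0.7012 0.2443 0.05  ]]
```

View pics/ov_t.png

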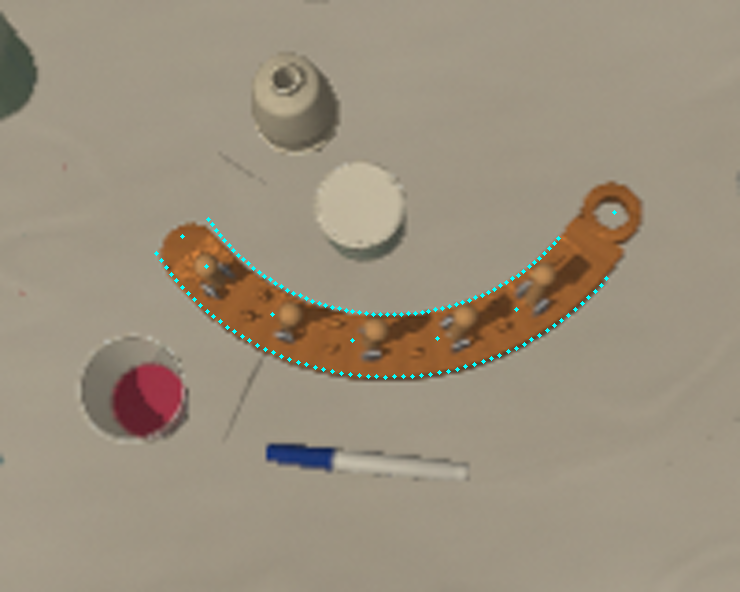

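View pics/ov_s.png

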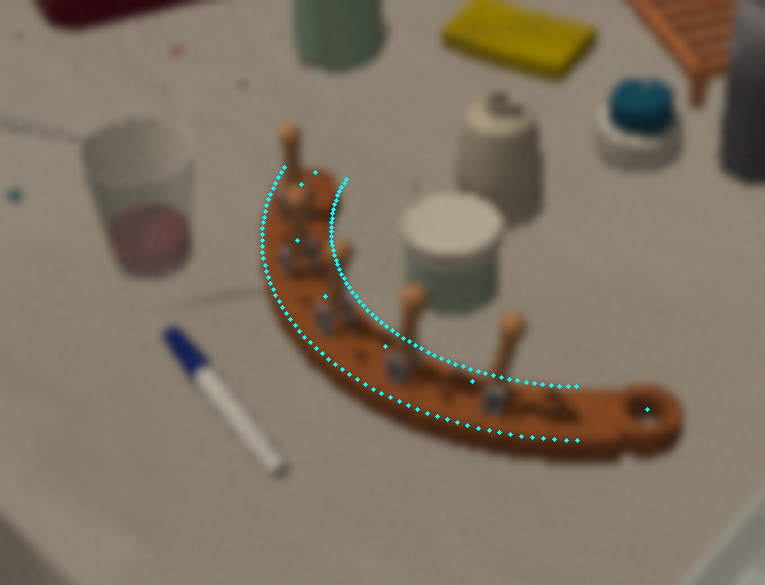

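Run:
```python
from h import *
from scipy.optimize import least_squares
np.set_printoptions(precision=4,suppress=True)
T=imaging.read_camera("top");S=imaging.read_camera("scene")
bt=[(175.6,186.6),(198.2,200.1),(221.5,204.2),(245.4,201.2),(266.7,189.3)];et=[(285.4,172.6)]
bs=[(214.4,144.6),(216.4,158.3),(225.1,170.6),(242,180.6),(264,187)];es=[(294,205.7)]
endt=[(170.2,179.3)]
def model(p):
    x,y,a,fe,f0=p[:5]
    f=f0+np.array([2,1,0,-1,-2])*.056/.17
    L=lambda f:np.c_[.17-.17*np.cos(f),.17*np.sin(f)]
    R=np.array([[np.cos(a),-np.sin(a)],[np.sin(a),np.cos(a)]])
    return L(f)@R.T+[x,y],np.c_[-np.sin(f),-np.cos(f)]@R.T,L(np.array([fe]))@R.T+[x,y],np.array([[.056,.126]])@R.T+[x,y]
for zb in (.081,.089):
  def res(p):
    feet,tn,eye,end=model(p)
    P=np.r_[np.c_[feet,np.full(5,zb)],np.c_[eye,.024]]
    return np.r_[(proj(T,P)-(bt+et)).ravel(),(proj(S,P)-(bs+es)).ravel(),.5*(proj(T,np.c_[end,.024])-endt).ravel()]
  s=least_squares(res,np.r_[.53,.2,-.2,-1.2,0]);p=s.x
  print(zb,p,s.cost,np.round(s.fun,1));m=model(p)
  for v in m:print(v)
  x,y,a=p[:3];c=np.array([x,y])+.17*np.array([np.cos(a),np.sin(a)])
  d=m[0]-c;print("centre",c,"angles",np.unwrap(np.arctan2(d[:,1],d[:,0])))
  if zb==.089:np.savez("fit.npz",c=c,feet=m[0],tn=m[1],eye=m[2])
  for n,r,(u0,v0,w,h,k) in(("t",T,(120,115,200,160,3.7)),("s",S,(150,115,170,130,4.5))):
    im=cv2.resize(r["img"][v0:v0+h,u0:u0+w],None,fx=k,fy=k,interpolation=cv2.INTER_CUBIC)
    for q in [np.c_[m[0],np.full(5,.036)],np.c_[m[0],np.full(5,zb)],np.c_[m[2],[.024]]]:
        for u,v in (proj(r,q)+.5-[u0,v0])*k: cv2.circle(im,(int(u),int(v)),2,(255,255,0),-1)
    if zb==.089:cv2.imwrite(f"pics/ov2_{n}.png",im)
```

```text
0.081 [ 0.5334  0.2109 -0.1987 -1.1955 -0.0867] 7.9993207052902955 [ 2.5  0.8 -0.  -1.1 -0.1 -0.8 -0.4 -1.  -0.5  0.4  0.  -0.7  0.1  1.5
 -0.3  0.1  0.1 -0.2 -0.8 -0.1 -1.3 -0.1 -0.7 -0.3 -0.2  0.1]
[[0.5781 0.2958]
 [0.5463 0.2499]
 [0.5311 0.1963]
 [0.534  0.1406]
 [0.5548 0.0889]]
[[-0.6967 -0.7173]
 [-0.4272 -0.9042]
 [-0.1118 -0.9937]
 [ 0.2157 -0.9765]
 [ 0.52   -0.8542]]
[[0.6077 0.0346]]
[[0.6131 0.3233]]
centre [0.7    0.1773] angles [2.3708 2.7002 3.0296 3.359  3.6884]
0.089 [ 0.5315  0.2123 -0.2143 -1.218  -0.1084] 15.390292694528823 [ 2.8  1.3  0.6 -0.7  0.7 -0.4  0.6 -0.8  0.6  0.3  0.8 -0.2 -0.6 -0.2
 -0.8 -1.6 -0.3 -1.9 -0.9 -1.9 -1.2 -1.9 -0.5  0.4 -0.2  0.2]
[[0.575  0.2939]
 [0.5435 0.2479]
 [0.5286 0.1941]
 [0.5319 0.1385]
 [0.553  0.0869]]
[[-0.6923 -0.7216]
 [-0.4217 -0.9067]
 [-0.1057 -0.9944]
 [ 0.2217 -0.9751]
 [ 0.5252 -0.851 ]]
[[0.6063 0.0328]]
[[0.6131 0.3235]]
centre [0.6977 0.1762] angles [2.3769 2.7063 3.0357 3.3651 3.6945]
```

View pics/ov2_t.png

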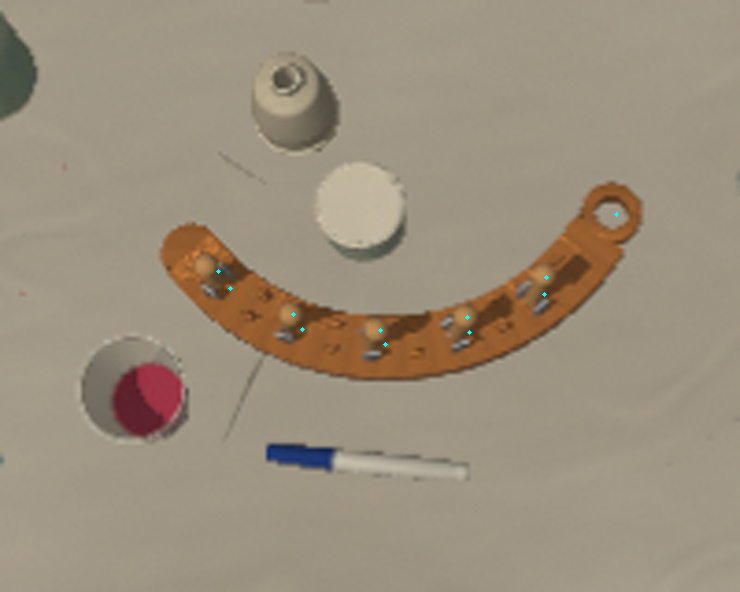

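View pics/ov2_s.png

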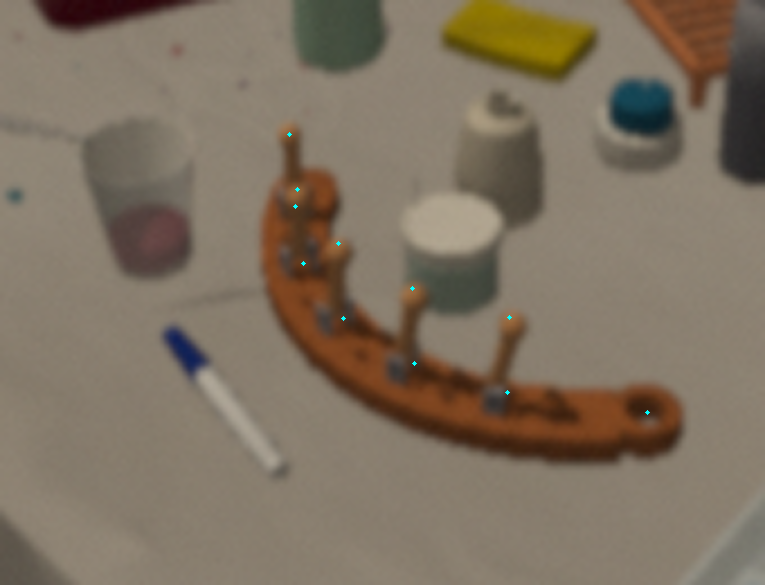

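```bash
cat >> h.py <<'E'
C=np.array([.699,.177])
def pose(phi,z,r=.170):
    a=phi-np.pi; b=(a+np.pi/2)/2
    return [C[0]+r*np.cos(phi),C[1]+r*np.sin(phi),z],[0,np.cos(b),np.sin(b),0]
E
python3 - <<'E'
from h import *
np.set_printoptions(precision=3,suppress=True)
for ph in (2.08,3,4.12): print(ph,pose(ph,.074),ctrl.ik(*pose(ph,.074)))
ctrl.clamp(5)
ctrl.move_ptp(*pose(2.08,.19))
p,o=pose(2.08,.074); ctrl.movel(p,o,vel=.12)
o=ctrl.get_obs();print(o["time"],o["ee_pos"],o["finger_gap"],o["contact_force"],o["q"])
for c in("scene","top"):
    r=imaging.read_camera(c);u,v,w,h=((150,90,190,150) if c=="scene" else (120,115,200,160))
    cv2.imwrite(f"pics/{c}1.png",cv2.resize(r["img"][v:v+h,u:u+w],None,fx=3.7,fy=3.7,interpolation=cv2.INTER_CUBIC))
E
```

```text
2.08 ([np.float64(0.6161280426031589), np.float64(0.3254326065162778), 0.074], [0, np.float64(0.9677636538710049), np.float64(0.25186010054441293), 0]) [ 0.419  0.749  1.327 -0.     1.065  1.481]
3 ([np.float64(0.5307012755779242), np.float64(0.20099040137017743), 0.074], [0, np.float64(0.7553542242087044), np.float64(0.6553167142459182), 0]) [ 0.28   0.543  1.711 -0.     0.888  0.422]
4.12 ([np.float64(0.6040814291572513), np.float64(0.035966440486066925), 0.074], [0, np.float64(0.2918825332121033), np.float64(0.9564541739182727), 0]) [-0.017  0.6    1.606 -0.     0.935 -0.996]
5.9417 [0.617 0.326 0.075] 0.0003180345637532455 [ 0.364 -0.168  0.226] [0.419 0.748 1.326 0.    1.066 1.481]
```

View pics/scene1.png

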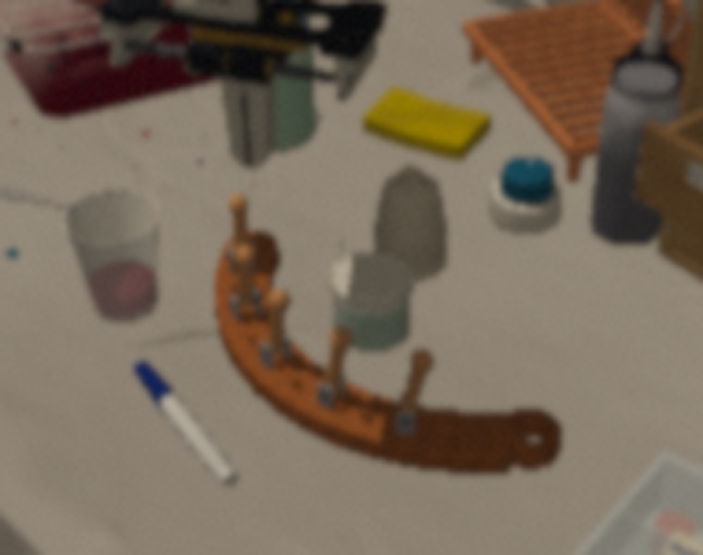

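View pics/top1.png

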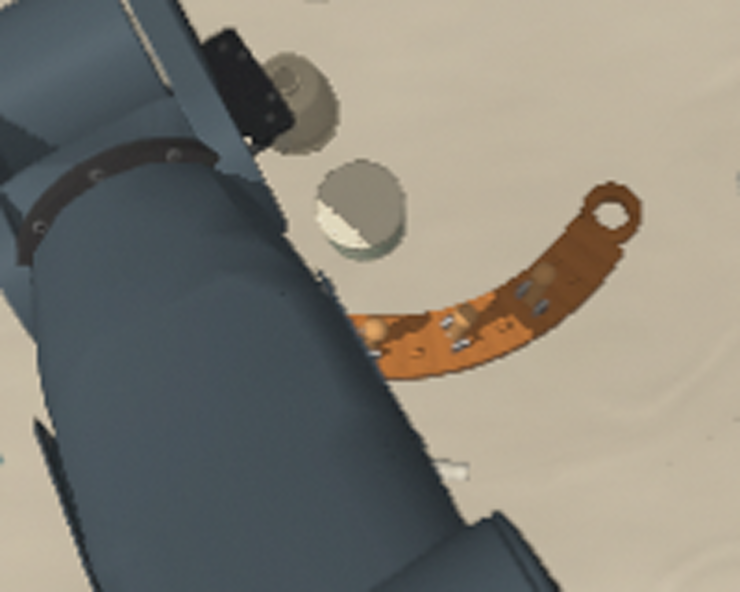

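```bash
cat >> h.py <<'E'
def stroke(a,b,z=.074,n=None,vel=.05,lim=3.0):
    f0=np.array(ctrl.get_obs()["contact_force"]);mx=0
    for ph in np.linspace(a,b,max(2,int(abs(b-a)*170/12))+1)[1:]:
        p,o=pose(ph,z);ctrl.movel(p,o,vel=vel)
        s=ctrl.get_obs();f=np.array(s["contact_force"])-f0;mx=max(mx,np.linalg.norm(f))
        print(round(ph,2),np.round(f,2),round(s["time"],2))
        if np.linalg.norm(f)>lim: print("ABORT");break
def snap(tag):
    for c in("scene","top"):
        r=imaging.read_camera(c);u,v,w,h=((150,90,190,150) if c=="scene" else (120,115,200,160))
        cv2.imwrite(f"pics/{c}{tag}.png",cv2.resize(r["img"][v:v+h,u:u+w],None,fx=3.7,fy=3.7,interpolation=cv2.INTER_CUBIC))
E
python3 - <<'E'
from h import *
stroke(2.08,2.74);snap(2)
E
```

```text
2.15 [-0.8   0.72 -0.66] 6.44
2.23 [-0.47  0.04 -1.12] 6.84
2.3 [-2.39  0.49 -0.25] 7.24
2.37 [-1.13  0.32 -0.33] 7.64
2.45 [-0.44 -0.22  0.32] 8.04
2.52 [-1.19  0.17 -0.78] 8.44
2.59 [-0.16 -0.06  0.14] 8.84
2.67 [ 0.03  0.67 -0.59] 9.24
2.74 [-0.38  1.51  0.02] 9.64
```

View pics/scene2.png

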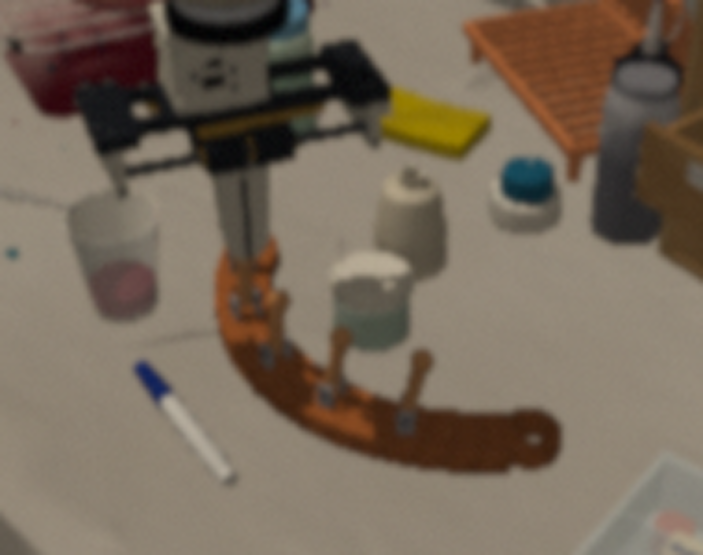

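Run:
```python
from h import *
stroke(2.74,3.45,lim=3.5);snap(3)
```

```text
2.81 [-2.02 -0.17  0.62] 10.13
2.88 [-1.18 -0.49  0.56] 10.53
2.95 [-1.14  0.12  0.03] 10.92
3.02 [-1.8  -1.11  1.05] 11.31
3.1 [-1.35  0.02  0.98] 11.7
3.17 [-2.07 -0.29  0.86] 12.09
3.24 [-1.28 -0.13  2.  ] 12.48
3.31 [-1.55 -0.69  0.08] 12.88
3.38 [-1.65 -0.12 -0.06] 13.27
3.45 [-1.21 -0.03  1.08] 13.66
```

View pics/scene3.png

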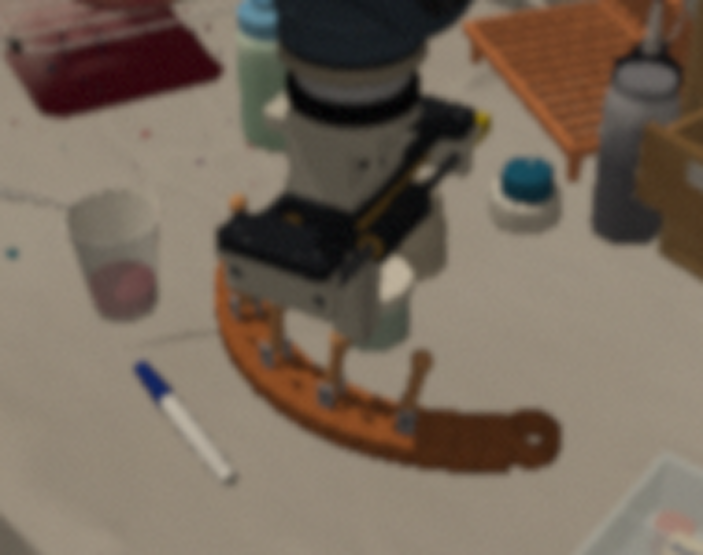

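Run:
```python
from h import *
np.set_printoptions(precision=4,suppress=True)
S=imaging.read_camera("scene");T=imaging.read_camera("top")
o=ctrl.get_obs();e=np.array(o["ee_pos"]);print(e,o["tool_rot"],pose(3.45,.074),o["finger_gap"])
for dz in(0,-.017,.067):
  print(dz,(proj(S,[e+[0,0,dz]])-[150,90])*3.7,(proj(T,[e+[0,0,dz]])-[120,115])*3.7)
im=cv2.resize(S["img"][110:240,180:300],None,fx=5,fy=4.6,interpolation=cv2.INTER_CUBIC);cv2.imwrite("pics/z.png",im)
```

```text
[0.5369 0.1257 0.074 ] [-0.      0.5903  0.8072  0.    ] ([np.float64(0.5370209035189681), np.float64(0.125397942839567), 0.074], [0, np.float64(0.5901095183487429), np.float64(0.8073232043947546), 0]) 0.000564451688875278
0 [[356.7297 351.9463]] [[485.8315 310.7452]]
-0.017 [[356.9862 371.7548]] [[485.9471 315.7449]]
0.067 [[355.6558 268.6788]] [[485.3412 289.5376]]
```

View pics/z.png

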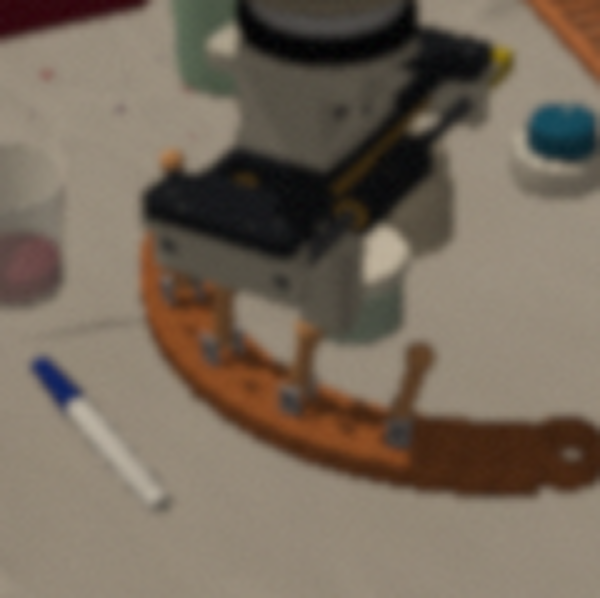

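View pics/top3.png

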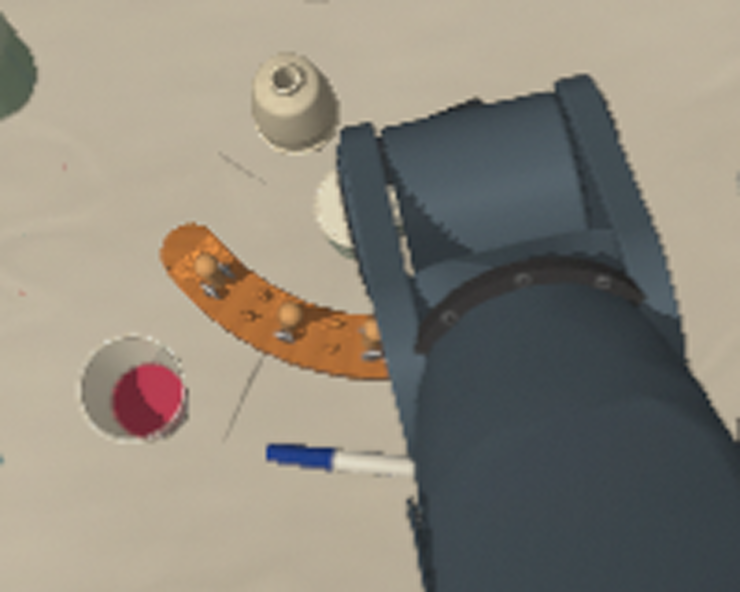

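```bash
python3 - <<'E'
from h import *
np.set_printoptions(precision=1,suppress=True)
S=imaging.read_camera("scene")
R=cv2.Rodrigues(np.array(S["rvec"],float))[0];print("cam",-R.T@S["tvec"]*100)
for e in([.617,.326],[.5369,.1257]):
  for z in(.05,.057,.07,.08,.09,.1,.12): print(e,z,(proj(S,[e+[z]])-[150,90])*3.7)
# peg 4
print((proj(S,[[.533,.14,.036],[.533,.14,.081]])-[150,90])*3.7)
E
python3 - <<'E'
import cv2
a=cv2.imread("pics/scene1.png")[0:330,100:500];cv2.imwrite("pics/z1.png",cv2.resize(a,None,fx=1.8,fy=1.8))
a=cv2.imread("pics/scene2.png")[0:330,50:450];cv2.imwrite("pics/z2.png",cv2.resize(a,None,fx=1.8,fy=1.8))
E
```

```text
cam [  8.7 -36.9  64.8]
[0.617, 0.326] 0.05 [[256.1 204.7]]
[0.617, 0.326] 0.057 [[255.5 197. ]]
[0.617, 0.326] 0.07 [[254.5 182.7]]
[0.617, 0.326] 0.08 [[253.7 171.5]]
[0.617, 0.326] 0.09 [[253.  160.1]]
[0.617, 0.326] 0.1 [[252.1 148.6]]
[0.617, 0.326] 0.12 [[250.5 125.1]]
[0.5369, 0.1257] 0.05 [[357.1 379.8]]
[0.5369, 0.1257] 0.057 [[357.  371.8]]
[0.5369, 0.1257] 0.07 [[356.8 356.7]]
[0.5369, 0.1257] 0.08 [[356.6 344.9]]
[0.5369, 0.1257] 0.09 [[356.5 332.9]]
[0.5369, 0.1257] 0.1 [[356.3 320.7]]
[0.5369, 0.1257] 0.12 [[356.  295.8]]
[[338.4 387.8]
 [337.1 335.9]]
```

View pics/z1.png

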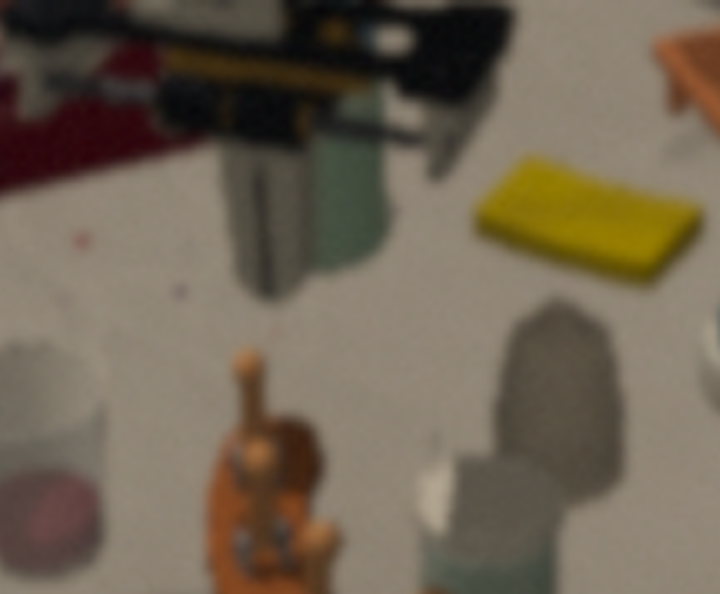

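View pics/z2.png

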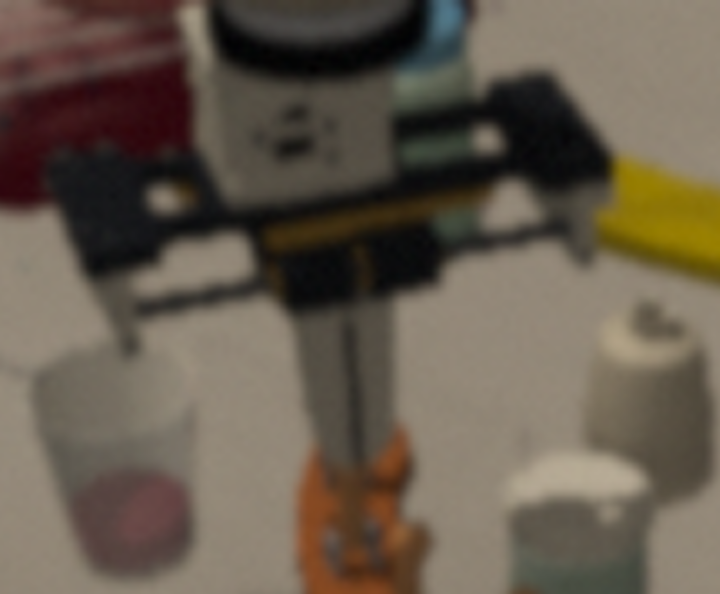

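Run:
```python
from h import *
p,o=pose(3.45,.12);ctrl.movel(p,o,vel=.15)
ctrl.move_ptp(*pose(2.08,.10))
p,o=pose(2.08,.052);ctrl.movel(p,o,vel=.1)
o=ctrl.get_obs();print(o["time"],o["ee_pos"],o["contact_force"])
S=imaging.read_camera("scene");cv2.imwrite("pics/s4.png",cv2.resize(S["img"][90:210,180:300],None,fx=5,fy=5,interpolation=cv2.INTER_CUBIC))
for z in(.03,.05,.06,.07,.08): print(z,(proj(S,[o["ee_pos"][0:2].tolist()+[z]])-[180,90])*5)
r=imaging.read_camera("wrist");cv2.imwrite("pics/w4.png",r["img"])
```

```text
16.4583 [0.61635084 0.32548009 0.05220324] [0.00439273 0.28156045 0.39385539]
0.03 [[197.78690228 306.4153419 ]]
0.05 [[195.74745581 277.41206449]]
0.06 [[194.70919158 262.63516518]]
0.07 [[193.65827991 247.6702792 ]]
0.08 [[192.59449984 232.51394881]]
```

View pics/s4.png

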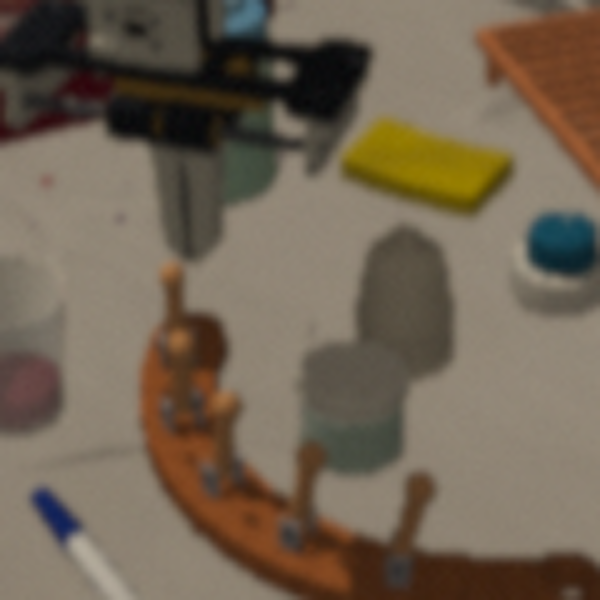

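View pics/w4.png

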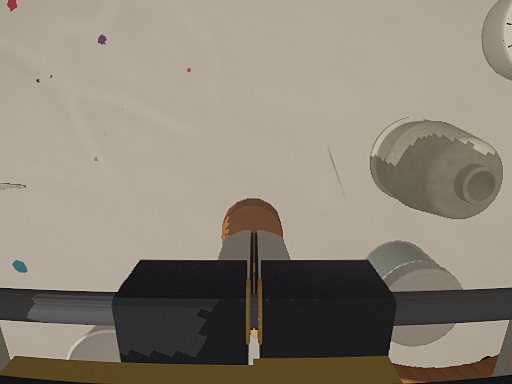

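Run:
```python
from h import *
p,o=pose(2.08,.043);ctrl.movel(p,o,vel=.1)
stroke(2.08,2.50,z=.043,vel=.06)
S=imaging.read_camera("scene");cv2.imwrite("pics/s5.png",cv2.resize(S["img"][90:210,180:300],None,fx=5,fy=5,interpolation=cv2.INTER_CUBIC))
```

```text
2.16 [-1.14 -0.28 -0.25] 17.2
2.25 [-0.67  0.56  0.25] 17.59
2.33 [ 0.33 -0.32 -1.06] 17.98
2.42 [ 0.06 -0.47  0.15] 18.38
2.5 [-1.11 -0.17  0.51] 18.77
```

View pics/s5.png

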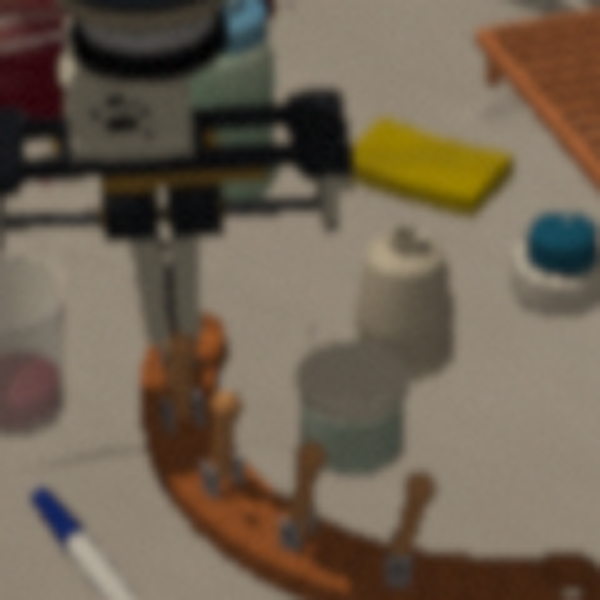

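Run:
```python
from h import *
stroke(2.50,3.12,z=.043,vel=.06)
S=imaging.read_camera("scene");cv2.imwrite("pics/s6.png",cv2.resize(S["img"][90:230,180:320],None,fx=4.2,fy=4.2,interpolation=cv2.INTER_CUBIC))
T=imaging.read_camera("top");cv2.imwrite("pics/t6.png",cv2.resize(T["img"][115:275,120:320],None,fx=3.7,fy=3.7,interpolation=cv2.INTER_CUBIC))
```

```text
2.58 [ 1.28 -0.61 -0.01] 19.18
2.66 [1.41 0.14 0.52] 19.55
2.73 [ 0.58 -0.56  0.6 ] 19.92
2.81 [ 0.95 -0.97  1.1 ] 20.28
2.89 [ 0.98 -0.52  0.83] 20.65
2.96 [ 0.11 -1.32  0.96] 21.02
3.04 [ 0.63 -0.15  0.55] 21.38
3.12 [-0.16 -0.44  0.23] 21.75
```

View pics/s6.png

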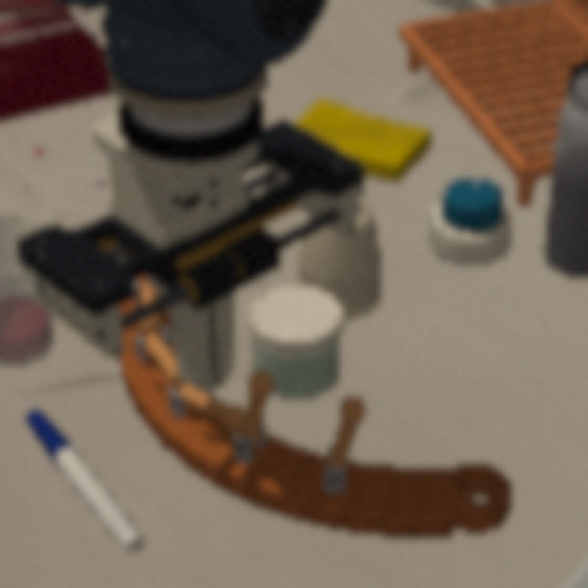

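View pics/t6.png

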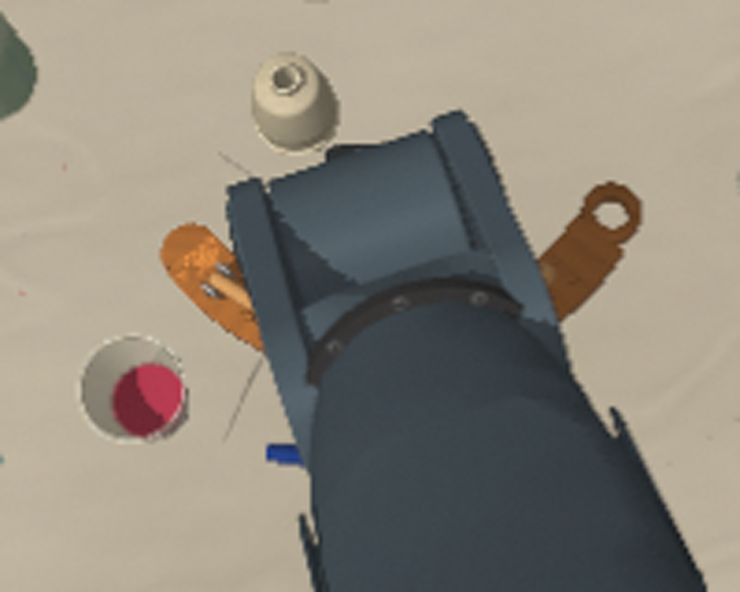

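Run:
```python
from h import *
stroke(3.12,4.13,z=.043,vel=.06)
p,o=pose(4.13,.16);ctrl.movel(p,o,vel=.15)
ctrl.move_ptp([.45,-.2,.25],o)
print(ctrl.get_obs()["time"],ctrl.get_obs()["ee_pos"],ctrl.get_obs()["contact_force"])
snap(7)
```

```text
3.19 [-0.25  1.15  0.49] 22.21
3.26 [0.62 1.11 0.35] 22.57
3.34 [0.57 0.25 0.08] 22.93
3.41 [-0.57  1.08  0.48] 23.28
3.48 [-0.12  0.23  0.93] 23.64
3.55 [-0.6   1.1  -0.27] 24.0
3.62 [-0.92 -0.01 -0.26] 24.36
3.7 [-0.9   1.06  0.63] 24.72
3.77 [ 0.97 -0.73  0.38] 25.07
3.84 [-0.64  0.45  0.72] 25.43
3.91 [-0.96  0.5   0.11] 25.79
3.99 [0.81 0.9  0.88] 26.15
4.06 [-0.59  1.01  0.72] 26.51
4.13 [-0.79  0.7   1.36] 26.87
28.9333 [ 0.45042433 -0.19943951  0.24951782] [-0.08072892  0.69033535  0.77691629]
```

View pics/scene7.png

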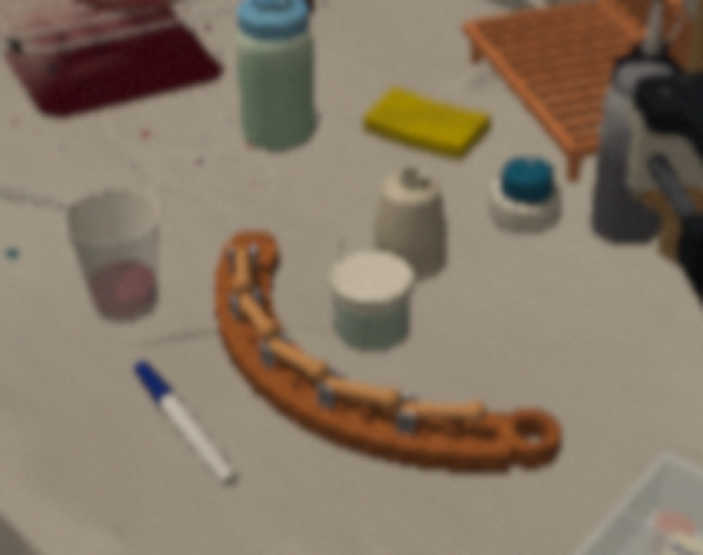

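View pics/top7.png

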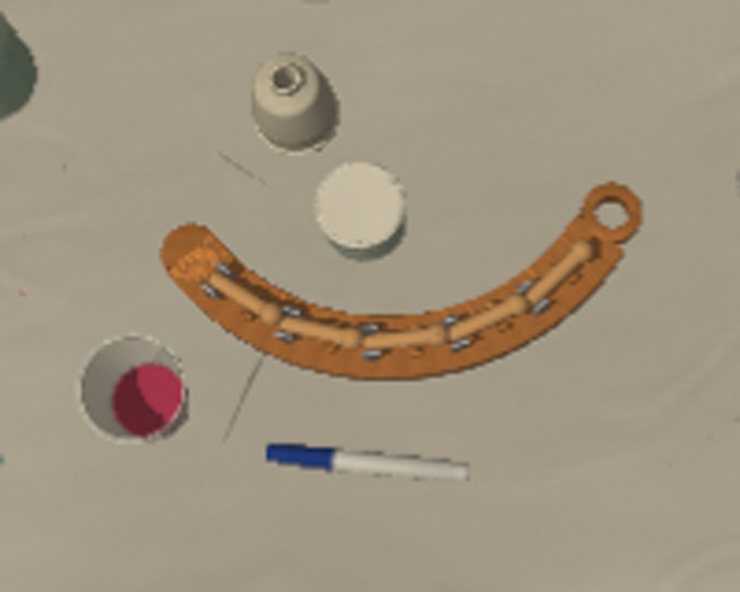

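Run:
```python
from plant import ctrl
ctrl.sign_off()
```

```text
the job is handed in; nothing more can be done
```

All five pegs now lie flat along the rack towards the hanging eye, and the job is handed in at about 29 s of the 40 s allowed.

- **Stroke:** I stroked along the peg arc with the gripper closed. The force readings taken between steps stayed under about 2 N, close to the sensor's noise.
- **First pass missed:** It ran with the TCP at z = 74 mm and only skimmed over the pegs without tipping any. In the scene camera the closed fingertips sat about 11–13 mm above the TCP, not the stated 17 mm ahead of it. I stopped partway, lifted clear, went back to the start and repeated the stroke at z = 43 mm.
- **Final check:** The last top and scene pictures show all five pegs down at about the same tilt. The rack, pot, cup, marker and cone are at the same pixel positions as before. The tape was outside the last cropped pictures, so I did not recheck it, but the planned path stayed well away from it. The arm finished raised and clear at (0.45, -0.20, 0.25).

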